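# Close a bundle of nougat bars in the ratchet packing press and hold it

### The job

Make up a bundle of three nougat bars in the packing press: lay the two loose bars flat in its cradle, crosswise beside the one that already lies at the fence, so that the three lie side by side. Then pump the trigger towards the grip until the sprung jaw has closed the row up tight against the fence with its springs clearly compressed, but never press the springs fully home, which would crush the nougat. Finish while still holding the trigger squeezed, with the jaw pressing on the row; leave the other goods where they are.

Things in the scene. Friction and masses are not known exactly. Their poses are not given: they have to be found in the camera images.
- press: Fixed packing press: plywood board 128 mm wide (own x), y = -151 to 179 mm, top at z = 12 mm; cradle with fence at the +y end, upright caulking-gun style ratchet clamp at the -y end. Origin on the counter on the middle line; +y runs from grip to fence. Steel housing 30 mm wide, y = -135 to -48 mm, up to z = 94 mm. Behind it the toothed rod and its pull ring reach y = -255 mm (z = 15 to 45 mm).
- fence_face (a point): Foot of the fence's inner face at mid-width (press y = 160 mm), on the cradle's floor. The cradle is the board's top between two side rails (inner faces at x = +-52 mm, 14 mm above the floor), from the jaw's pad to the fence; bars lie in it crosswise, their length along the press's x.
- grip_rear (a point): Middle of the rear (-y) face of the fixed rubber grip at the height of the trigger's roll, 136 mm up. The grip is an upright post, 26 mm wide (x), 16 mm thick (y), z = 87 to 165 mm. The grip does not yield: a gripper centred 18 mm towards +y from here, opening to 78 mm and closing, can squeeze the trigger fully without moving its own centre.
- trigger: Steel lever in front (+y) of the grip, ending at the top in a rubber roll. Origin: its pivot, 96 mm up. Its top swings back towards the grip by 18 mm (0.454 rad), driving the jaw forward; a spring (4 N at the roll, 6 N when squeezed) returns it. From the grip's rear face to the roll's front: 54 mm at rest, 36 mm fully squeezed.
- trigger_front (a point): Axis of the trigger's roll (radius 9 mm, 22 mm wide along x, 136 mm up) at mid-width; the roll's front is 9 mm farther along +y. 1 N on the jaw takes 1.25 N here, besides the return spring and 2 N of friction: a squeeze with 20 N stalls when the jaw's springs are compressed by about 11 mm.
- rod: Toothed push rod with the jaw at its front: a steel back plate and, sprung before it, the pad. Origin = press origin + travel (0 to 108 mm) along +y. Tooth pitch 6.5 mm: a full squeeze of the trigger moves it 19.5 mm (13 to 23 the first time). It stays when the trigger is let go, but under load slips back by up to a tooth.
- fence: Wooden fence across the end of the cradle, 32 mm above its floor. Origin 12 mm straight above the press origin, same axes; its inner face is at y = 160 mm.
- pad_face (a point): Middle of the front face of the jaw's cork-faced pad (80 mm wide, z = 15 to 39 mm), which meets the nearest bar; 153 to 165 mm from the fence face at the start.
- pad (a joint): How far the jaw's two coil springs are compressed, m: 0 free, 0.015 pressed fully home against the back plate. 0.9 N per mm; pushing the three bars along the cradle takes about 1 N.
- bar_a: wrapped nougat bar, 28x100x20 mm (firm body 26 mm wide, 88 mm long, 19 mm high, 55 g), identical to the other two; origin at the centre of its underside, its own y along its length, x across its narrow width. At the start it already lies crosswise in the cradle, within 8 mm of the fence.
- bar_b: wrapped nougat bar, 28x100x20 mm (firm body 26 mm wide, 88 mm long, 19 mm high, 55 g), identical to the other two; origin at the centre of its underside, its own y along its length, x across its narrow width. At the start it lies flat on the counter to the right of the press.
- bar_c: wrapped nougat bar, 28x100x20 mm (firm body 26 mm wide, 88 mm long, 19 mm high, 55 g), identical to the other two; origin at the centre of its underside, its own y along its length, x across its narrow width. At the start it lies flat on the counter to the left of the press.
- tin_tall: Bystander: tall round sweet tin, 61 mm across, 70 mm tall; origin at the centre of its underside. Leave it.
- carton_b: Bystander: tall gift carton with a bow, 51x74x105 mm; origin at the centre of its underside. Leave it.
- spool: Bystander: ribbon spool lying flat, 65 mm across, 22 mm high; origin at the centre of its underside. Leave it.
- tape: Bystander: roll of parcel tape lying flat, 93 mm across, 48 mm high; origin at the centre of its underside. Leave it.
- cutters: Bystander: scissors lying flat, 200 mm long; origin at the centre of its underside. Leave it.

How it is judged (in metres and radians):
On the way, in this order (a step that is already met when the one before it is completed fails the run):
1. the three bars lie flat and crosswise in the cradle, let go (x of bar_a in the frame of press between -0.02 and 0.02 m and z of bar_a in the frame of press between 0.008 and 0.018 m and y of bar_a in the frame of press between 0.005 and 0.152 m and angle between the y axis of each of bar_a, bar_b, bar_c and the x axis of press, either way round below 0.3 rad and angle between each of bar_a, bar_b, bar_c's own z axis and vertical below 0.15 rad and contact force between the fingers and bar_a below 0.5 N and x of bar_b in the frame of press between -0.02 and 0.02 m and z of bar_b in the frame of press between 0.008 and 0.018 m and y of bar_b in the frame of press between 0.005 and 0.152 m and contact force between the fingers and bar_b below 0.5 N and x of bar_c in the frame of press between -0.02 and 0.02 m and z of bar_c in the frame of press between 0.008 and 0.018 m and y of bar_c in the frame of press between 0.005 and 0.152 m and contact force between the fingers and bar_c below 0.5 N and value of joint pad below 0.002 m), for 0.2 s.
2. with the trigger squeezed, the jaw presses the row against the fence (value of joint pad above 0.003 m and contact force between the fingers and trigger above 5 N and y of trigger_front in the frame of press below -0.076 m and contact force between any of bar_a, bar_b, bar_c and fence above 1.5 N), for 0.2 s.
At the end, for the whole second after the job is handed in: Fingers hold the trigger squeezed (over 5 N, roll over 2 mm back), touching neither bars nor jaw; the jaw's springs are compressed 3 to 14 mm; bars flat in the cradle, within 20 mm of its middle line and 0.12 rad of crosswise, middles within 72 mm of the fence face, pressing on it (over 1.5 N) (all of step 2 and x of bar_a in the frame of press between -0.02 and 0.02 m and z of bar_a in the frame of press between 0.008 and 0.018 m and y of bar_a in the frame of press between 0.088 and 0.152 m and angle between the y axis of each of bar_a, bar_b, bar_c and the x axis of press, either way round below 0.12 rad and angle between each of bar_a, bar_b, bar_c's own z axis and vertical below 0.15 rad and contact force between the fingers and bar_a below 0.5 N and linear speed of each of bar_a, bar_b, bar_c below 0.02 m/s and x of bar_b in the frame of press between -0.02 and 0.02 m and z of bar_b in the frame of press between 0.008 and 0.018 m and y of bar_b in the frame of press between 0.088 and 0.152 m and contact force between the fingers and bar_b below 0.5 N and x of bar_c in the frame of press between -0.02 and 0.02 m and z of bar_c in the frame of press between 0.008 and 0.018 m and y of bar_c in the frame of press between 0.088 and 0.152 m and contact force between the fingers and bar_c below 0.5 N and value of joint pad below 0.014 m and contact force between the fingers and rod below 0.5 N); the arm keeps its last pose, push and grip.
It fails at once if the jaw's springs are pressed fully home: the nougat is crushed (value of joint pad above 0.0147 m).
It fails at once if one of the other goods is moved by more than 30 mm (distance of any of tin_tall, carton_b, spool, tape, cutters from where it was at the start of the episode above 0.03 m).
It also fails if it takes over 72 s, if anything falls off the work surface, if the arm or the gripper's body presses on something with over 40 N, if the wrist force passes 120 N, or if a joint passes its speed limit or range.

### The arm

A 6-joint arm with a two-finger parallel gripper is mounted at the origin on a cart in front of the work surface, level with it; the furniture and walls round the work are solid. World frame = base frame: x ahead of the robot, y to its left, z up, the work surface at z = 0. Lengths are in mm, angles in rad, forces in N, time in s.
With the tool pointing down it reaches from about 250 to 725 mm from the base axis. Payload 9.7 kg.
Tool frame: the origin (TCP) lies at the very end of the fingers, on their centre line; the grasp point (between the pads) lies 19 mm behind it; z points along the fingers, y is the line along which they close (so a half turn about z gives the same grasp; the last joint's range is limited). The gripper opens to 85 mm and grips with 20 to 120 N. Pads are 22 mm wide; open, the fingers measure 114 mm over their backs; the gripper's body (76 mm by 85 mm) begins 54 mm behind the grasp point. The pads swing forward as they close: fully open they stand 13 mm farther back than shut.
Start: joints at [1.322, 0.087, 0.176, 1.66, 0, 1.571], TCP at [135.43, 533.062, 231.284] pointing down, gripper open.
Joint ranges: [-3.13, 3.13], [-0.85, 1.81], [-1.15, 1.24], [-2.2, 2.28], [-1.44, 1.52], [-3.14, 3.14]. Speed limits (rad/s): [2.22, 2.22, 2.57, 3.14, 3.14, 3.14].

### API

Orientations are given as a rotation vector (axis times angle).
In Python, from bench import bot, viewer, ticket gives the robot as it stands.
- The arm moves only by the tool arm_command, never from a script. Its argument "steps" is a list of rows, each an object of numbers: "jaw": the finger opening in cm, from 0 to 8.54; "dx", "dy", "dz": the shift along the tool's x, y, z in a scale on which 1.0 is 50 cm; "spin": the turn about the tool's z in normalised numbers (1 is pi rad). In form: [{"jaw": .., "dx": .., "dy": .., "dz": .., "spin": ..}, ...]. A call has 1 to 20 rows; each row is the pose to reach, as a shift and turn from the pose commanded when the call began, along the tool's axes at that moment; what a row does not reach only later rows make up. A row lasts 1/8 s, in which the tool goes at most 62.5 mm and 10.7 degrees, less where a joint would pass 70% of its speed; a pose out of reach is approached as far as the arm can. Shift and turn numbers lie between -1 and 1, and a call with a number outside is refused. A call with a gripper value outside its range is refused whole. The fingers move at their own pace and stop on an object; the grip force is fixed at half the most. Time passes only in rows, so rows that repeat a pose let the fingers close. It gives the time, the measured TCP pose, the force, the opening and the grip force at its end, in the units of the state.
- bot.sense(): the state, without advancing time (a new reading comes with each control period).
- viewer.get_image(name): name is "side" or "top" or "wrist"; returns (picture, depth): 384x512x3 uint8, red, green, blue; 384x512 float32, mm along the optical axis (not along the pixel's ray), 0 where there is no reading.
- viewer.camera_params(name): a dict with "intrinsics" (3x3 intrinsics, pixels), "rvec" (rotation vector, rad) and "tvec" (3), from world to camera coordinates, as OpenCV has them. Camera axes: x right, y down, z forward; pixel columns grow to the right and rows downward; lengths in mm; the calibration is good to about 2 mm. A picture is of the moment at which its call begins: read the wrist's pose just before it. camera_params takes no time and is no camera call; for the wrist camera it gives the pose at the moment of the call.
- ticket.finish_job(): hands the job in; it is judged then, once.
The state is a dict: "time": time; "joint_positions": joint angles; "joint_velocities": joint speeds; "tau": joint torques, N m; "position": TCP position; "orientation": TCP orientation; "ft_force": force on the tool from outside, world axes, zero at the start; "ft_torque": the same for the moment, N m; "width": opening from 0.0 (shut) to 1.0 (fully open); "grasp_force": force on a finger pad.
Only numpy, scipy, OpenCV 4.12 (cv2) and the standard library are available. Lean on these libraries where they do the work, as an engineer would, in place of code of your own. Each camera call takes 0.05 s, during which the arm holds its last target. There are 200 camera calls.

## Working session

There is one attempt and no reset: what is moved stays moved. The work goes in short steps, Python scripts to look and compute and a tool call to move; the robot and the scene stay as the last step left them, time stands still between calls to the robot, and variables do not carry over. Pictures are saved under pics/ and viewed, at most 10 in all, crops included, and the job is handed in when it is done.

Besides the shell and the picture viewer there is one more tool, called after ">>>" by a JSON object that holds its "api" and its "payload", one argument or row to a line. arm_command: Moves the arm, as the interface text tells. Its arguments: {"type":"object","properties":{"steps":{"type":"array"}},"required":["steps"]}

```bash
mkdir -p pics; cat > h.py <<'E'
import numpy as np, cv2
from bench import bot, viewer, ticket
R=lambda r: cv2.Rodrigues(np.array(r,float))[0]
def cloud(name,save=None):
    p=viewer.camera_params(name); im,d=viewer.get_image(name)
    K=np.array(p["intrinsics"]); v,u=np.mgrid[:384,:512]
    c=np.stack([(u-K[0,2])/K[0,0]*d,(v-K[1,2])/K[1,1]*d,d],-1)
    w=(c-np.ravel(p["tvec"]))@R(p["rvec"])
    w[d==0]=np.nan
    if save: cv2.imwrite("pics/"+save,im[...,::-1]); np.save("pics/"+save+".npy",w)
    return im,w
E
python3 - <<'E'
from h import *
for n in("top","side"): cloud(n,n+"1.png"); p=viewer.camera_params(n); print(n,-R(p["rvec"]).T@np.ravel(p["tvec"]))
s=bot.sense(); print(s); print(R(s["orientation"]).round(3))
E
```

```text
top [ 369.9613045    -6.24094796 1236.57869253]
side [  113.92191044 -1170.99194334  1024.84058298]
{'time': 0.1, 'joint_positions': array([ 1.32203498e+00,  8.74487328e-02,  1.75246730e-01,  1.65980491e+00,
       -2.72008187e-06,  1.57078547e+00]), 'joint_velocities': array([-0.00053338, -0.00264169,  0.00253851,  0.00174748, -0.00030903,
       -0.00083514]), 'tau': array([ 1.26371826e-03, -5.21563661e+01,  4.65651441e+01,  1.60994934e-02,
        1.13044950e-04,  1.91174585e-06]), 'position': array([135.36521859, 532.88268954, 230.64708172]), 'orientation': array([-3.89711362e-01, -3.11717808e+00,  1.88732924e-03]), 'ft_force': array([ 0.41784025, -0.23277872, -0.30830366]), 'ft_torque': array([ 0.0446203 , -0.00580688,  0.04004335]), 'grasp_force': 0.0, 'width': 0.998450425867241}
[[-0.969  0.246 -0.   ]
 [ 0.246  0.969 -0.001]
 [-0.    -0.001 -1.   ]]
```

```bash
ls .
```

```text
h.py
pics
```

View pics/top1.png

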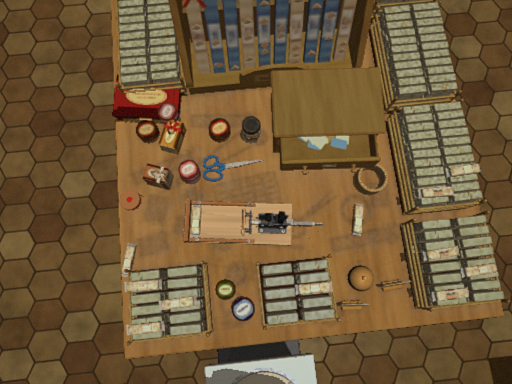

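View pics/side1.png

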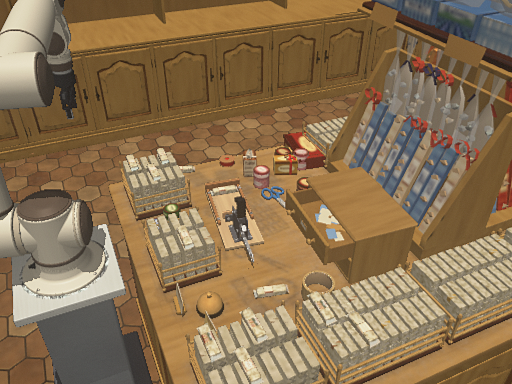

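The top view shows the press at about (240,222), with its fence to the left. bar_a is at (195,222), bar_b at (358,220) and bar_c at (129,258). The scissors and tins are farther up.

```bash
python3 - <<'E'
from h import *
w=np.load("pics/top1.png.npy")
im=cv2.imread("pics/top1.png")
cv2.imwrite("pics/crop1.png",np.hstack([cv2.resize(im[190:290,110:250],None,fx=4,fy=4,interpolation=2)[:, :400], cv2.resize(im[190:290,180:280],None,fx=4,fy=4,interpolation=2)]) if 0 else cv2.resize(im[180:300,110:370],None,fx=3,fy=3,interpolation=2))
for p in [(195,222),(358,220),(129,258),(225,222),(280,235),(320,223),(270,222),(150,210)]:
    print(p,w[p[1],p[0]].round(0))
# bars on the counter: height mask
for n,(u0,u1,v0,v1) in dict(b=(340,376,195,245),c=(115,145,235,285)).items():
    q=w[v0:v1,u0:u1]; m=((q[...,2]>10)&(q[...,2]<30)).astype(np.uint8)
    k,l,st,ce=cv2.connectedComponentsWithStats(m)
    for i in range(1,k):
        if st[i,4]<60: continue
        pts=q[l==i]; print(n,st[i],pts.mean(0).round(1),cv2.minAreaRect(pts[:,:2].astype(np.float32)),np.percentile(pts[:,2],[5,50,95]).round(1))
# press region: height map
q=w[190:260,175:335]; z=q[...,2]
for lo,hi in((7,17),(24,60),(60,100),(120,180)):
    m=(z>lo)&(z<hi); k,l,st,ce=cv2.connectedComponentsWithStats(m.astype(np.uint8))
    for i in range(1,k):
        if st[i,4]<15: continue
        pts=q[l==i]; print(lo,st[i],pts.mean(0).round(1),cv2.minAreaRect(pts[:,:2].astype(np.float32)))
E
```

```text
(195, 222) [568. 150.  29.]
(358, 220) [ 523. -347.   21.]
(129, 258) [482. 357.  19.]
(225, 222) [561.  60.  13.]
(280, 235) [ 503. -104.   12.]
(320, 223) [ 523. -225.   44.]
(270, 222) [533. -72. 107.]
(150, 210) [625. 290.   4.]
b [ 13   8  11  31 253] [ 528.3 -348.4   17.6] ((530.829833984375, -350.27056884765625), (27.650827407836914, 91.61506652832031), 76.23898315429688) [11.7 17.6 22.5]
c [  7   9  14  31 240] [481.4 358.9  18.1] ((479.4829406738281, 359.85540771484375), (28.195823669433594, 90.67167663574219), 78.09020233154297) [12.3 18.4 22.9]
7 [  15   13  102   42 2535] [551.3   6.   12.1] ((554.0762939453125, 11.438522338867188), (309.610107421875, 128.4420166015625), 82.79163360595703)
7 [15 15  3 20 21] [594.2 162.   12.8] ((595.3278198242188, 161.54251098632812), (2.712775945663452, 59.935848236083984), 81.58287811279297)
7 [70 25  5 14 59] [555.1  -7.5  11.6] ((555.8673095703125, -7.691368103027344), (12.424829483032227, 40.98558807373047), 84.16224670410156)
7 [26 52 24  1 24] [503.9 103.5  11.2] ((503.881103515625, 103.67120361328125), (70.74845123291016, 0.74482
[... 942 characters left out ...]
 -51.8  86. ] ((558.9666748046875, -51.72960662841797), (15.308131217956543, 4.028275489807129), 84.19831085205078)
60 [ 97  24  21  13 111] [ 534.1 -105.6   81.1] ((534.693603515625, -109.67191314697266), (59.72982406616211, 29.77863311767578), 76.35794830322266)
60 [84 33 12  4 32] [531.3 -55.5  88.1] ((531.6466674804688, -57.6812629699707), (33.23391342163086, 6.360297679901123), 77.31745910644531)
120 [103  21   7  12  72] [ 536.4 -101.5  156.3] ((538.9998779296875, -102.18760681152344), (14.48855209350586, 27.146930694580078), 84.23992919921875)
120 [90 23  7  9 54] [543.7 -66.2 141.3] ((543.5277099609375, -66.79035186767578), (16.900850296020508, 20.998348236083984), 82.80999755859375)
```

View pics/crop1.png

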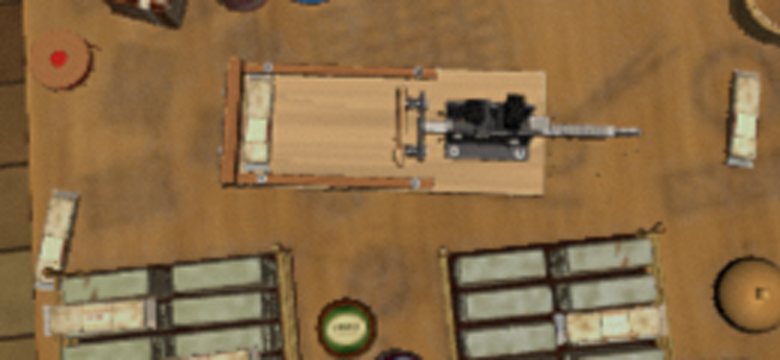

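```bash
cat >> h.py <<'E'
def go(x,y,z,ang):
    """tool-frame shift (cm), spin (deg) to world TCP x,y,z with tool y axis along world angle ang (mod 180)"""
    s=bot.sense(); T=R(s["orientation"]); d=T.T@(np.array([x,y,z])-s["position"])/10
    a=np.degrees(np.arctan2(T[1,1],T[0,1])); sp=(a-ang+90)%180-90
    print("d",d.round(2),"spin",round(sp,1),"now",s["position"].round(1),round(a,1))
E
python3 - <<'E'
from h import *
w=np.load("pics/top1.png.npy")
m=(w[...,0]>330)&(w[...,0]<470)&(w[...,1]>150)&(w[...,1]<400)&(w[...,2]>25)
p=w[m]; print("crate c: xmax/zmax",p[:,0].max(),p[:,2].max(),np.percentile(p[:,2],[50,90,99]))
for x0 in range(400,480,10):
    k=p[(p[:,0]>x0)&(p[:,0]<=x0+10)]; print(x0,len(k),k[:,2].max() if len(k) else 0, k[:,1].max() if len(k) else 0)
for n,c in(("b",(530,-349)),("c",(481,359))):
    q=w[(abs(w[...,0]-c[0])<55)&(abs(w[...,1]-c[1])<28)&(w[...,2]>13)&(w[...,2]<24)]
    e,V=np.linalg.eigh(np.cov(q[:,:2].T)); v=V[:,1]; print(n,q.mean(0),np.degrees(np.arctan2(v[1],v[0])), len(q))
go(482,330,200,78)
E
```

```text
crate c: xmax/zmax 466.5144959096395 149.55746514268404 [123.74076411 143.86267632 147.05550731]
400 212 147.37182880286935 336.11972235945666
410 246 130.16324611687162 342.4162289837427
420 236 132.93958614086236 342.6691057134865
430 92 128.14453878119798 343.23500126292896
440 14 120.46059554930721 342.9079012522013
450 0 0 0
460 1 25.215875395172677 358.4017014005732
470 0 0 0
b [ 526.69237025 -348.38685684   18.092198  ] 165.73063007709857 226
c [479.99428572 359.0214696   18.372589  ] 166.25502869449303 223
d [-38.59 -11.13   3.08] spin -2.3 now [135.4 532.9 230.6] 75.7
```

The rows are not in the units I measure in: shifts go in shares of 50 cm and turns go in shares of pi rad. I convert before sending: -40.2 cm / 50 = -0.804, -40 cm / 50 = -0.8, -2 degrees / 180 = -0.0111.

>>> {"api": "arm_command", "payload": {
  "steps": [
    {"jaw": 8.5, "dx": -0.12, "dy": -0.04, "dz": 0, "spin": 0},
    {"jaw": 8.5, "dx": -0.24, "dy": -0.06, "dz": 0, "spin": 0},
    {"jaw": 8.5, "dx": -0.34, "dy": -0.09, "dz": 0, "spin": -0.0056},
    {"jaw": 8.5, "dx": -0.44, "dy": -0.12, "dz": 0, "spin": -0.0111},
    {"jaw": 8.5, "dx": -0.56, "dy": -0.14, "dz": 0, "spin": -0.0056},
    {"jaw": 8.5, "dx": -0.68, "dy": -0.16, "dz": 0.04, "spin": 0},
    {"jaw": 8.5, "dx": -0.8, "dy": -0.168, "dz": 0.06, "spin": 0},
    {"jaw": 8.5, "dx": -0.804, "dy": -0.168, "dz": 0.08, "spin": 0},
    {"jaw": 8.5, "dx": -0.804, "dy": -0.168, "dz": 0.08, "spin": 0},
    {"jaw": 8.5, "dx": -0.804, "dy": -0.168, "dz": 0.08, "spin": 0}
  ]
}}

```text
time: 1.35
position: [503.5, 353.3, 192.0]
orientation: [0.388, 3.117, 0.001]
ft_force: [-0.1, 1.0, 0.5]
width: 0.993
grasp_force: 0.0
```

```bash
python3 - <<'E'
from h import *
s=bot.sense(); print(s["position"],s["ft_force"],s["width"])
im,w=cloud("wrist","w1.png")
q=w[(abs(w[...,0]-481)<70)&(abs(w[...,1]-359)<45)&(w[...,2]>14)&(w[...,2]<24)]
if len(q)>50:
    print(len(q),q.mean(0),cv2.minAreaRect(q[:,:2].astype(np.float32)))
    e,V=np.linalg.eigh(np.cov(q[:,:2].T)); v=V[:,1]; print(np.degrees(np.arctan2(v[1],v[0])))
go(504,353,4,76)
E
```

```text
[503.47700413 353.27634708 191.98792749] [-0.12430219  1.03465374  0.47080036] 0.9929724769249708
2128 [474.99208592 360.47247407  18.58770526] ((467.0202331542969, 345.32757568359375), (63.99003219604492, 101.33361053466797), 79.33903503417969)
171.5766571206379
d [-0.05 -0.05 18.83] spin -0.2 now [503.5 353.4 192.3] 75.8
```

View pics/w1.png

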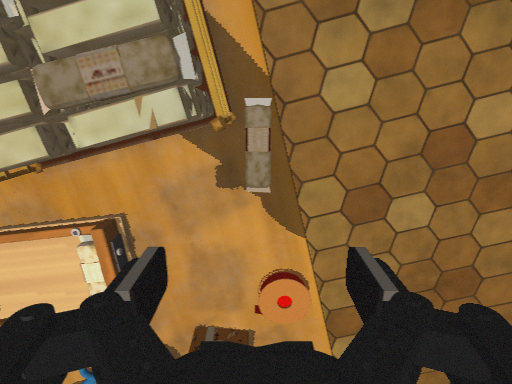

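The wrist view shows bar_c at about (258,145), parallel to the tool's x axis. The crate corner at (228,122) is beside its far end, so I'll grasp the near half.

```bash
python3 - <<'E'
from h import *
w=np.load("pics/w1.png.npy")[90:200,232:285]; m=((w[...,2]>12)&(w[...,2]<26)).astype(np.uint8)
k,l,st,ce=cv2.connectedComponentsWithStats(m); i=1+st[1:,4].argmax(); p=w[l==i]
print(st[i],p.mean(0),cv2.minAreaRect(p[:,:2].astype(np.float32)))
W=np.load("pics/w1.png.npy"); print(W[122,228],W[110,215])
E
```

```text
[  13   15   27   85 2062] [476.74418998 361.52581446  18.55233845] ((479.6531982421875, 360.7467956542969), (26.57249641418457, 87.96826934814453), 75.75519561767578)
[445.5007513  338.21604415  17.27748979] [431.08138565 327.90639049  10.27052385]
```

>>> {"api": "arm_command", "payload": {
  "steps": [
    {"jaw": 5.5, "dx": 0, "dy": 0.002, "dz": 0.08, "spin": 0},
    {"jaw": 5.5, "dx": 0, "dy": 0.002, "dz": 0.18, "spin": 0},
    {"jaw": 5.5, "dx": 0, "dy": 0.002, "dz": 0.26, "spin": 0},
    {"jaw": 5.5, "dx": 0, "dy": 0.002, "dz": 0.33, "spin": 0},
    {"jaw": 5.5, "dx": 0, "dy": 0.002, "dz": 0.366, "spin": 0},
    {"jaw": 5.5, "dx": 0, "dy": 0.002, "dz": 0.376, "spin": 0},
    {"jaw": 5.5, "dx": 0, "dy": 0.002, "dz": 0.376, "spin": 0},
    {"jaw": 2.0, "dx": 0, "dy": 0.002, "dz": 0.376, "spin": 0},
    {"jaw": 2.0, "dx": 0, "dy": 0.002, "dz": 0.376, "spin": 0},
    {"jaw": 2.0, "dx": 0, "dy": 0.002, "dz": 0.376, "spin": 0},
    {"jaw": 2.0, "dx": 0, "dy": 0.002, "dz": 0.376, "spin": 0}
  ]
}}

```text
time: 2.78
position: [505.4, 354.1, 4.8]
orientation: [0.39, 3.116, 0.003]
ft_force: [-0.9, -0.9, 6.5]
width: 0.287
grasp_force: 60.3
```

To row units: -24 cm / 50 = -0.48, -22 cm / 50 = -0.44, -8.4 degrees / 180 = -0.0467.

>>> {"api": "arm_command", "payload": {
  "steps": [
    {"jaw": 2.0, "dx": 0, "dy": 0.002, "dz": -0.06, "spin": 0},
    {"jaw": 2.0, "dx": 0, "dy": 0.002, "dz": -0.16, "spin": 0},
    {"jaw": 2.0, "dx": 0, "dy": 0.002, "dz": -0.28, "spin": 0},
    {"jaw": 2.0, "dx": -0.04, "dy": -0.04, "dz": -0.38, "spin": -0.0111},
    {"jaw": 2.0, "dx": -0.1, "dy": -0.14, "dz": -0.44, "spin": -0.0222},
    {"jaw": 2.0, "dx": -0.16, "dy": -0.24, "dz": -0.44, "spin": -0.0333},
    {"jaw": 2.0, "dx": -0.24, "dy": -0.34, "dz": -0.44, "spin": -0.0444},
    {"jaw": 2.0, "dx": -0.3, "dy": -0.44, "dz": -0.44, "spin": -0.0467},
    {"jaw": 2.0, "dx": -0.338, "dy": -0.48, "dz": -0.44, "spin": -0.0467},
    {"jaw": 2.0, "dx": -0.338, "dy": -0.48, "dz": -0.44, "spin": -0.0467},
    {"jaw": 2.0, "dx": -0.338, "dy": -0.48, "dz": -0.44, "spin": -0.0467},
    {"jaw": 2.0, "dx": -0.338, "dy": -0.48, "dz": -0.44, "spin": -0.0467}
  ]
}}

```text
time: 4.28
position: [609.0, 80.5, 223.5]
orientation: [0.158, 3.137, 0.0]
ft_force: [0.7, 0.4, -0.8]
width: 0.29
grasp_force: 59.4
```

```bash
python3 - <<'E'
from h import *
s=bot.sense(); print(s["position"],s["ft_force"],s["width"])
im,w=cloud("wrist","w2.png")
for n,v in dict(x=w[...,0],y=w[...,1],z=w[...,2]).items(): pass
def show(name,pts): print(name,np.array(pts).round(1))
E
```

```text
[608.98256439  80.52001467 223.4806776 ] [ 0.67304758  0.43449973 -0.83817513] 0.28985415029423883
```

View pics/w2.png

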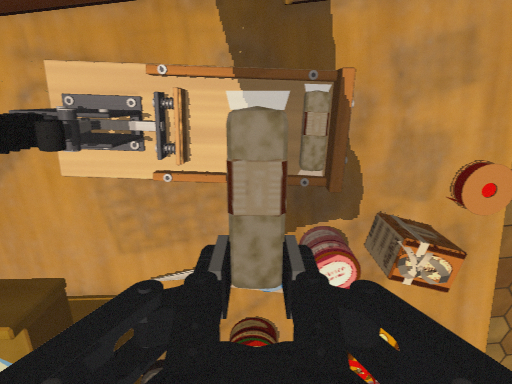

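The wrist view shows bar_c held at (257,200), the cradle with bar_a at (316,130), the fence at (342,130) and the jaw pad at (180,125). The rails run at rows ~72 and ~178.

```bash
python3 - <<'E'
from h import *
w=np.load("pics/w2.png.npy")
def sel(u0,u1,v0,v1,z0,z1):
    p=w[v0:v1,u0:u1].reshape(-1,3); return p[(p[:,2]>z0)&(p[:,2]<z1)]
def line(p): # direction, centre
    return cv2.fitLine(p[:,:2].astype(np.float32),cv2.DIST_HUBER,0,.01,.01).ravel()
near=sel(150,225,60,85,21,32); near2=sel(290,335,60,85,21,32)
far=sel(150,225,165,190,21,32); far2=sel(295,335,170,192,21,32)
N=np.vstack([near,near2]);F=np.vstack([far,far2])
for n,p in(("near",N),("far",F),("fence",sel(328,358,75,185,36,50)),("bar_a",sel(298,332,80,178,26,38)),("pad",sel(172,190,85,168,28,45))):
    l=line(p); r=cv2.minAreaRect(p[:,:2].astype(np.float32)); print(n,len(p),"ang",np.degrees(np.arctan2(l[1],l[0])).round(2),p.mean(0).round(1),np.round(r[0],1),np.round(r[1],1),round(r[2],1))
a=np.radians(84.2);py=np.array([np.cos(a),np.sin(a)]);px=np.array([py[1],-py[0]])
for n,p in(("near",N),("far",F),("fence",sel(328,358,75,185,36,50)),("bar_a",sel(298,332,80,178,26,38)),("pad",sel(172,190,85,168,28,45)),("heldbar",sel(225,292,108,285,120,260))):
    q=p[:,:2]-[551,7]; print(n,"px",np.percentile(q@px,[2,50,98]).round(1),"py",np.percentile(q@py,[2,50,98]).round(1),"z",np.percentile(p[:,2],[5,50,95]).round(1))
E
```

```text
near 1254 ang 82.17 [505.7  67.1  26.1] [506.8  75.8] [191.3  13.3] 81.2
far 1057 ang 83.03 [617.2  56.2  25.8] [614.6  60.6] [198.1  20.6] 82.1
fence 1654 ang -7.75 [573.3 171.6  43.4] [577. 173.] [ 16.4 112.9] 82.3
bar_a 2016 ang -5.57 [574.7 147.8  30.6] [574.2 150. ] [ 32.5 104.7] 81.5
pad 794 ang -7.88 [553.2   4.1  36.8] [553.6   1. ] [14.4 78.9] 81.6
near px [-57.9 -51.1 -43.7] py [-29.   29.8 157. ] z [24.2 26.  29.2]
far px [52.5 61.1 69.6] py [-36.4  27.  158.3] z [22.4 25.8 29.4]
fence px [-45.4   4.   61.4] py [158.8 165.9 174.3] z [38.8 43.8 45.2]
bar_a px [-30.5   9.2  50.2] py [129.2 142.2 159.1] z [28.1 30.7 32.4]
pad px [-34.1   2.4  40.7] py [-11.   -2.2   1.9] z [29.8 38.  39.7]
heldbar px [-18.8  17.1  59.1] py [66.  78.7 91.6] z [235.3 237.5 239.3]
```

```bash
cat >> h.py <<'E'
A=82.3
def frame(A,O):
    a=np.radians(A);py=np.array([np.cos(a),np.sin(a)]);px=np.array([py[1],-py[0]]); return np.array(O,float),px,py
E
python3 - <<'E'
from h import *
w=np.load("pics/w2.png.npy"); t=np.load("pics/top1.png.npy")
O,px,py=frame(82.3,(551,7))
def sel(w,u0,u1,v0,v1,z0,z1):
    p=w[v0:v1,u0:u1].reshape(-1,3); return p[(p[:,2]>z0)&(p[:,2]<z1)]
def rep(n,p):
    q=p[:,:2]-O; print(n,len(p),"px",np.percentile(q@px,[3,50,97]).round(1),"py",np.percentile(q@py,[3,50,97]).round(1),"z",np.median(p[:,2]).round(1))
for n,b in dict(near1=(150,225,60,85,24,28.5),near2=(290,335,60,85,24,28.5),far1=(150,225,165,190,24,28.5),far2=(295,335,170,192,24,28.5),fence=(328,358,65,192,42,46),bar=(298,332,80,178,28,34),pad=(172,190,85,168,34,41)).items(): rep(n,sel(w,*b))
for n,b in dict(grip=(270,300,205,230,150,175),roll=(262,275,205,230,130,150),rod=(289,325,218,232,25,48),fence=(183,200,195,245,40,50),nearrail=(195,250,232,248,22,30),farrail=(195,250,198,212,22,30)).items(): rep("top "+n,sel(t,*b))
p=sel(w,228,292,108,285,230,245); p=p[:,:2].astype(np.float32); print(cv2.minAreaRect(p))
E
```

```text
near1 700 px [-57.8 -53.  -48.5] py [-31.2   8.2  41.5] z 25.8
near2 395 px [-57.5 -53.1 -48.4] py [112.5 131.2 156.5] z 26.0
far1 558 px [55.9 60.2 65.1] py [-34.8   5.7  41.9] z 25.8
far2 250 px [48.5 59.6 65.1] py [125.4 145.6 160.2] z 25.8
fence 1654 px [-56.3  -1.6  62.4] py [160.5 166.7 173.3] z 43.9
bar 1899 px [-34.1   3.3  44. ] py [130.2 142.2 155.2] z 30.8
pad 642 px [-33.9   1.4  40. ] py [-6.5 -2.5  1.1] z 38.3
top grip 60 px [-10.4   0.8  13.6] py [-116.9 -110.7 -103.2] z 163.0
top roll 53 px [-7.2  3.5 12.6] py [-82.5 -73.8 -65.7] z 141.8
top rod 99 px [-2.   2.3  7. ] py [-239.3 -190.1 -150.4] z 36.4
top fence 191 px [-56.    4.   62.9] py [160.1 166.2 173. ] z 44.3
top nearrail 172 px [-58.8 -54.  -38.2] py [-13.2  66.9 139.2] z 25.2
top farrail 190 px [38.7 58.5 64.5] py [-10.4  73.7 146.6] z 26.3
((580.340576171875, 84.26213836669922), (30.127147674560547, 83.3639144897461), 84.42192840576172)
```

```bash
cat >> h.py <<'E'
O,PX,PY=frame(82.3,(554.2,6.6))
def P(x,y): return tuple(O+x*PX+y*PY)
E
python3 -c "
from h import *
go(*P(26,92),18,82.3)"
```

```text
d [ 1.81  1.2  20.55] spin 1.9 now [609.   80.5 223.5] 84.2
```

To row units: 20.5 cm / 50 = 0.41, 1.2 cm / 50 = 0.024, 1.9 degrees / 180 = 0.0106.

>>> {"api": "arm_command", "payload": {
  "steps": [
    {"jaw": 2.0, "dx": 0.036, "dy": 0.024, "dz": 0.06, "spin": 0.0106},
    {"jaw": 2.0, "dx": 0.036, "dy": 0.024, "dz": 0.16, "spin": 0.0106},
    {"jaw": 2.0, "dx": 0.036, "dy": 0.024, "dz": 0.26, "spin": 0.0106},
    {"jaw": 2.0, "dx": 0.036, "dy": 0.024, "dz": 0.34, "spin": 0.0106},
    {"jaw": 2.0, "dx": 0.036, "dy": 0.024, "dz": 0.38, "spin": 0.0106},
    {"jaw": 2.0, "dx": 0.036, "dy": 0.024, "dz": 0.4, "spin": 0.0106},
    {"jaw": 2.0, "dx": 0.036, "dy": 0.024, "dz": 0.41, "spin": 0.0106},
    {"jaw": 2.0, "dx": 0.036, "dy": 0.024, "dz": 0.41, "spin": 0.0106}
  ]
}}

```text
time: 5.32
position: [592.9, 93.4, 18.9]
orientation: [0.212, 3.134, 0.0]
ft_force: [0.0, 0.6, 0.3]
width: 0.286
grasp_force: 59.4
```

To row units: -18 cm / 50 = -0.36, -12 cm / 50 = -0.24.

>>> {"api": "arm_command", "payload": {
  "steps": [
    {"jaw": 2.0, "dx": 0, "dy": 0, "dz": 0.002, "spin": 0},
    {"jaw": 3.6, "dx": 0, "dy": 0, "dz": 0.002, "spin": 0},
    {"jaw": 3.6, "dx": 0, "dy": 0, "dz": 0.002, "spin": 0},
    {"jaw": 3.6, "dx": 0, "dy": 0, "dz": 0.002, "spin": 0},
    {"jaw": 3.6, "dx": 0, "dy": 0, "dz": -0.02, "spin": 0},
    {"jaw": 3.6, "dx": 0, "dy": 0, "dz": -0.06, "spin": 0},
    {"jaw": 3.6, "dx": 0, "dy": 0, "dz": -0.14, "spin": 0},
    {"jaw": 3.6, "dx": 0, "dy": 0, "dz": -0.24, "spin": 0},
    {"jaw": 3.6, "dx": 0, "dy": 0, "dz": -0.36, "spin": 0}
  ]
}}

```text
time: 6.45
position: [592.1, 93.1, 200.1]
orientation: [-0.212, -3.134, 0.0]
ft_force: [1.7, 0.6, 0.1]
width: 0.426
grasp_force: 0.0
```

```bash
python3 -c "
from h import *
s=bot.sense();print(s['ft_force'],s['width'])
im,w=cloud('wrist','w3.png'); q=w[...,:2]-O
m=(w[...,2]>24)&(w[...,2]<40)&(abs(q@PX)<48)&(q@PY>20)&(q@PY<158)
k,l,st,ce=cv2.connectedComponentsWithStats(m.astype(np.uint8))
for i in range(1,k):
    if st[i,4]>200:
        g=q[l==i]; r=cv2.minAreaRect(g.astype(np.float32)); print(st[i],'px',np.percentile(g@PX,[3,97]).round(1),'py',np.percentile(g@PY,[3,97]).round(1),r,np.median(w[l==i][:,2]))
go(527,-250,200,76)"
```

```text
[1.69186026 0.62936756 0.14025779] 0.4258517885716106
[ 244  104   27   86 2110] px [-41.1  38. ] py [ 79.  103.4] ((12.00515365600586, 90.40437316894531), (26.30754280090332, 87.9039535522461), 82.70081329345703) 30.698815542965406
[ 293  107   30   86 2140] px [-38.5  40.9] py [129.7 154.4] ((22.034992218017578, 140.5908203125), (26.676925659179688, 88.43543243408203), 81.9248046875) 30.731401226381905
d [  2.   -34.92   0.83] spin 6.2 now [593.9  93.3 209.5] 82.2
```

```bash
python3 -c "
from h import *
go(585,-342,205,78)"
```

```text
d [ -4.99 -43.26   0.37] spin 4.2 now [593.9  93.3 209.5] 82.2
```

To row units: -43.2 cm / 50 = -0.864, -40 cm / 50 = -0.8, 4 degrees / 180 = 0.0222.

>>> {"api": "arm_command", "payload": {
  "steps": [
    {"jaw": 5.5, "dx": 0, "dy": -0.04, "dz": -0.06, "spin": 0},
    {"jaw": 5.5, "dx": 0, "dy": -0.12, "dz": -0.08, "spin": 0},
    {"jaw": 5.5, "dx": 0, "dy": -0.22, "dz": -0.08, "spin": 0},
    {"jaw": 5.5, "dx": -0.02, "dy": -0.32, "dz": -0.08, "spin": 0},
    {"jaw": 5.5, "dx": -0.04, "dy": -0.42, "dz": -0.08, "spin": 0.0056},
    {"jaw": 5.5, "dx": -0.06, "dy": -0.52, "dz": -0.08, "spin": 0.0111},
    {"jaw": 5.5, "dx": -0.08, "dy": -0.62, "dz": -0.06, "spin": 0.0167},
    {"jaw": 5.5, "dx": -0.1, "dy": -0.72, "dz": -0.04, "spin": 0.0222},
    {"jaw": 5.5, "dx": -0.1, "dy": -0.8, "dz": 0, "spin": 0.0222},
    {"jaw": 5.5, "dx": -0.1, "dy": -0.864, "dz": 0.008, "spin": 0.0222},
    {"jaw": 5.5, "dx": -0.1, "dy": -0.864, "dz": 0.008, "spin": 0.0222},
    {"jaw": 5.5, "dx": -0.1, "dy": -0.864, "dz": 0.008, "spin": 0.0222}
  ]
}}

```text
time: 8.0
position: [584.0, -341.3, 195.0]
orientation: [0.322, 3.124, -0.0]
ft_force: [0.3, 0.8, 1.1]
width: 0.644
grasp_force: 0.0
```

```bash
python3 -c "
from h import *
s=bot.sense();print(s['ft_force'],s['width'],s['position'])
im,w=cloud('wrist','w4.png')
m=(w[...,2]>13)&(w[...,2]<26)&(abs(w[...,0]-528)<70)&(abs(w[...,1]+348)<45)
k,l,st,ce=cv2.connectedComponentsWithStats(m.astype(np.uint8))
for i in range(1,k):
    if st[i,4]>200:
        g=w[l==i]; r=cv2.minAreaRect(g[:,:2].astype(np.float32)); print(st[i],g.mean(0),r)
        c=r[0];A=r[2]; print(A)
go(c[0],c[1],4,A if A>45 else A+90)"
```

```text
[0.34115009 0.76783597 1.14495658] 0.6444456729567908 [ 583.98892952 -341.27021974  195.00687688]
[ 225   76   26   87 2164] [ 526.58314681 -349.19958818   18.63641083] ((527.9546508789062, -349.4564208984375), (25.93010711669922, 86.01023864746094), 76.5521240234375)
76.5521240234375
d [ 5.35 -1.98 19.11] spin 1.7 now [ 584.2 -340.9  195.1] 78.3
```

To row units: 19.1 cm / 50 = 0.382, 18.5 cm / 50 = 0.37, 1.7 degrees / 180 = 0.0094.

>>> {"api": "arm_command", "payload": {
  "steps": [
    {"jaw": 5.5, "dx": 0.06, "dy": -0.02, "dz": 0.06, "spin": 0.0094},
    {"jaw": 5.5, "dx": 0.108, "dy": -0.04, "dz": 0.16, "spin": 0.0094},
    {"jaw": 5.5, "dx": 0.108, "dy": -0.04, "dz": 0.26, "spin": 0.0094},
    {"jaw": 5.5, "dx": 0.108, "dy": -0.04, "dz": 0.33, "spin": 0.0094},
    {"jaw": 5.5, "dx": 0.108, "dy": -0.04, "dz": 0.37, "spin": 0.0094},
    {"jaw": 5.5, "dx": 0.108, "dy": -0.04, "dz": 0.382, "spin": 0.0094},
    {"jaw": 5.5, "dx": 0.108, "dy": -0.04, "dz": 0.382, "spin": 0.0094},
    {"jaw": 2.0, "dx": 0.108, "dy": -0.04, "dz": 0.382, "spin": 0.0094},
    {"jaw": 2.0, "dx": 0.108, "dy": -0.04, "dz": 0.382, "spin": 0.0094},
    {"jaw": 2.0, "dx": 0.108, "dy": -0.04, "dz": 0.382, "spin": 0.0094},
    {"jaw": 2.0, "dx": 0.108, "dy": -0.04, "dz": 0.382, "spin": 0.0094},
    {"jaw": 2.0, "dx": 0.108, "dy": -0.04, "dz": 0.382, "spin": 0.0094}
  ]
}}

```text
time: 9.55
position: [527.7, -350.7, 4.9]
orientation: [0.368, 3.118, -0.002]
ft_force: [-0.4, 0.4, 5.4]
width: 0.286
grasp_force: 60.8
```

```bash
python3 -c "
from h import *
T=R(bot.sense()['orientation']); print(T.round(3)); p=bot.sense()['position']; print(p, (np.array([527.95,-349.46])-p[:2])@T[:2,0])
go(*P(0,45),215,82.3)"
```

```text
[[-0.973  0.233  0.002]
 [ 0.233  0.973 -0.001]
 [-0.002 -0.001 -1.   ]]
[ 527.69773091 -350.70112817    4.88133879] 0.043584836955880356
d [  6.14  39.83 -21.06] spin -5.8 now [ 527.7 -350.7    4.9] 76.5
```

To row units: 39.8 cm / 50 = 0.796, 38 cm / 50 = 0.76, -5.8 degrees / 180 = -0.0322.

>>> {"api": "arm_command", "payload": {
  "steps": [
    {"jaw": 2.0, "dx": 0, "dy": 0, "dz": -0.06, "spin": 0},
    {"jaw": 2.0, "dx": 0, "dy": 0, "dz": -0.16, "spin": 0},
    {"jaw": 2.0, "dx": 0, "dy": 0, "dz": -0.28, "spin": 0},
    {"jaw": 2.0, "dx": 0, "dy": 0.02, "dz": -0.4, "spin": 0},
    {"jaw": 2.0, "dx": 0.02, "dy": 0.08, "dz": -0.46, "spin": 0},
    {"jaw": 2.0, "dx": 0.04, "dy": 0.18, "dz": -0.46, "spin": -0.0056},
    {"jaw": 2.0, "dx": 0.06, "dy": 0.28, "dz": -0.46, "spin": -0.0111},
    {"jaw": 2.0, "dx": 0.08, "dy": 0.38, "dz": -0.46, "spin": -0.0167},
    {"jaw": 2.0, "dx": 0.1, "dy": 0.48, "dz": -0.46, "spin": -0.0222},
    {"jaw": 2.0, "dx": 0.12, "dy": 0.58, "dz": -0.46, "spin": -0.0278},
    {"jaw": 2.0, "dx": 0.122, "dy": 0.68, "dz": -0.46, "spin": -0.0322},
    {"jaw": 2.0, "dx": 0.122, "dy": 0.76, "dz": -0.44, "spin": -0.0322},
    {"jaw": 2.0, "dx": 0.122, "dy": 0.796, "dz": -0.42, "spin": -0.0322},
    {"jaw": 2.0, "dx": 0.122, "dy": 0.796, "dz": -0.42, "spin": -0.0322},
    {"jaw": 2.0, "dx": 0.122, "dy": 0.796, "dz": -0.42, "spin": -0.0322}
  ]
}}

```text
time: 11.42
position: [560.1, 50.2, 213.6]
orientation: [0.211, 3.134, -0.0]
ft_force: [0.3, -0.6, -1.2]
width: 0.293
grasp_force: 59.9
```

```bash
python3 -c "
from h import *
s=bot.sense();print(s['ft_force'],s['width'])
go(*P(0,45),18.2,82.3)"
```

```text
[ 0.3155573  -0.56090075 -1.20202817] 0.2929553976075843
d [1.000e-02 1.100e-01 1.954e+01] spin 0.0 now [560.1  50.2 213.6] 82.3
```

To row units: 19.6 cm / 50 = 0.392, 19.5 cm / 50 = 0.39.

>>> {"api": "arm_command", "payload": {
  "steps": [
    {"jaw": 2.0, "dx": 0, "dy": 0.002, "dz": 0.08, "spin": 0},
    {"jaw": 2.0, "dx": 0, "dy": 0.002, "dz": 0.18, "spin": 0},
    {"jaw": 2.0, "dx": 0, "dy": 0.002, "dz": 0.28, "spin": 0},
    {"jaw": 2.0, "dx": 0, "dy": 0.002, "dz": 0.35, "spin": 0},
    {"jaw": 2.0, "dx": 0, "dy": 0.002, "dz": 0.38, "spin": 0},
    {"jaw": 2.0, "dx": 0, "dy": 0.002, "dz": 0.39, "spin": 0},
    {"jaw": 2.0, "dx": 0, "dy": 0.002, "dz": 0.392, "spin": 0},
    {"jaw": 2.0, "dx": 0, "dy": 0.002, "dz": 0.392, "spin": 0},
    {"jaw": 3.5, "dx": 0, "dy": 0.002, "dz": 0.392, "spin": 0},
    {"jaw": 3.5, "dx": 0, "dy": 0.002, "dz": 0.392, "spin": 0},
    {"jaw": 3.5, "dx": 0, "dy": 0.002, "dz": 0.392, "spin": 0},
    {"jaw": 3.5, "dx": 0, "dy": 0.002, "dz": 0.37, "spin": 0},
    {"jaw": 3.5, "dx": 0, "dy": 0.002, "dz": 0.32, "spin": 0},
    {"jaw": 3.5, "dx": 0, "dy": 0.002, "dz": 0.22, "spin": 0},
    {"jaw": 3.5, "dx": 0, "dy": 0.002, "dz": 0.1, "spin": 0},
    {"jaw": 3.5, "dx": -0.08, "dy": 0.002, "dz": 0, "spin": 0},
    {"jaw": 3.5, "dx": -0.1, "dy": 0.002, "dz": -0.02, "spin": 0},
    {"jaw": 3.5, "dx": -0.1, "dy": 0.002, "dz": -0.02, "spin": 0}
  ]
}}

```text
time: 13.68
position: [610.7, 45.3, 224.4]
orientation: [0.21, 3.133, 0.0]
ft_force: [0.6, 0.3, -0.0]
width: 0.41
grasp_force: 0.0
```

```bash
cat >>h.py <<'E'
def rowview(name):
    im,w=cloud('wrist',name); q=w[...,:2]-O
    m=(w[...,2]>24)&(w[...,2]<40)&(abs(q@PX)<48)&(q@PY>-15)&(q@PY<158)
    k,l,st,ce=cv2.connectedComponentsWithStats(m.astype(np.uint8))
    for i in range(1,k):
        if st[i,4]>150:
            g=q[l==i]; r=cv2.minAreaRect(g.astype(np.float32)); print(st[i],'px',np.percentile(g@PX,[3,97]).round(1),'py',np.percentile(g@PY,[3,97]).round(1),np.round(r[1],1),round(r[2],1),np.median(w[l==i][:,2]).round(1))
E
python3 -c "
from h import *
s=bot.sense();print(s['ft_force'],s['width'])
rowview('w5.png')
go(*P(0,-101),215,82.3)"
```

```text
[ 0.5953054   0.28371147 -0.02732956] 0.40984177733371785
[ 286   79   27   84 1992] px [-40.5  38.6] py [ 78.6 103.2] [26.8 88.1] 82.8 30.7
[ 244   81   26   84 1962] px [-38.6  40.9] py [33.5 57.8] [26.6 88.2] 81.8 30.7
[199  83  18  78 810] px [-36.2  36.2] py [-13.3   1.1] [16.2 78.7] 82.2 37.8
[ 331   82   31   84 2018] px [-38.5  41.2] py [129.5 154.1] [26.9 88.4] 81.9 30.7
d [  5.   -14.69   0.82] spin 0.0 now [609.8  45.4 223.2] 82.3
```

View pics/w5.png

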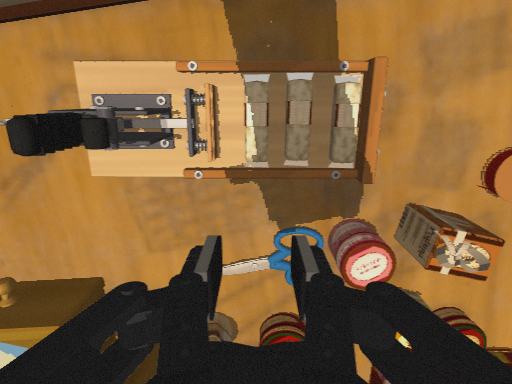

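All three bars lie crosswise, with spans py 33–58, 79–103 and 130–154. The trigger roll is at (93,133), so I'll go to the trigger next.

To row units: -14.9 cm / 50 = -0.298, -14 cm / 50 = -0.28.

>>> {"api": "arm_command", "payload": {
  "steps": [
    {"jaw": 8.5, "dx": 0.02, "dy": -0.04, "dz": -0.02, "spin": 0},
    {"jaw": 8.5, "dx": 0.06, "dy": -0.12, "dz": -0.02, "spin": 0},
    {"jaw": 8.5, "dx": 0.08, "dy": -0.2, "dz": 0, "spin": 0},
    {"jaw": 8.5, "dx": 0.1, "dy": -0.28, "dz": 0, "spin": 0},
    {"jaw": 8.5, "dx": 0.1, "dy": -0.298, "dz": 0, "spin": 0},
    {"jaw": 8.5, "dx": 0.1, "dy": -0.298, "dz": 0, "spin": 0},
    {"jaw": 8.5, "dx": 0.1, "dy": -0.298, "dz": 0, "spin": 0}
  ]
}}

```text
time: 14.6
position: [540.5, -94.9, 223.3]
orientation: [-0.209, -3.135, -0.0]
ft_force: [0.1, 0.2, 0.3]
width: 0.993
grasp_force: 0.0
```

```bash
python3 -c "
from h import *
s=bot.sense();print(s['ft_force'],s['width'])
im,w=cloud('wrist','w6.png'); q=w[...,:2]-O
for n,lo,hi in(('grip',150,175),('roll',132,148)):
    m=(w[...,2]>lo)&(w[...,2]<hi)&(abs(q@PX)<25)&(q@PY>-130)&(q@PY<-50)
    if m.sum()>20: print(n,m.sum(),np.percentile(q[m]@PX,[3,97]).round(1),np.percentile(q[m]@PY,[3,97]).round(1))
go(*P(0,-103),117,82.3)"
```

```text
[0.12577062 0.15510665 0.27246087] 0.9931369044405368
grip 838 [-12.8  10.6] [-118.4 -103.2]
roll 772 [-12.7   9.9] [-115.3  -66.3]
d [ 1.000e-02 -7.000e-02  1.062e+01] spin 0.1 now [540.6 -94.8 223.2] 82.4
```

View pics/w6.png

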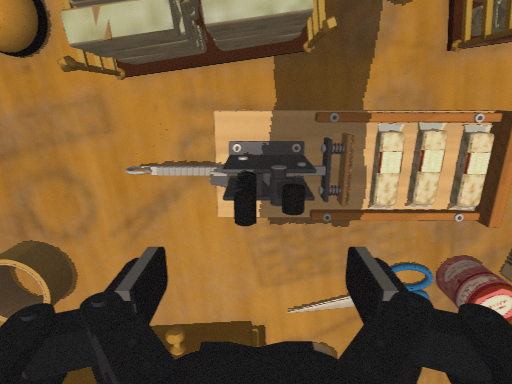

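The fingers straddle the grip (245,197) and the roll (292,197), with clearance on both sides. I'll descend and pump.

To row units: 10.6 cm / 50 = 0.212, 9 cm / 50 = 0.18.

>>> {"api": "arm_command", "payload": {
  "steps": [
    {"jaw": 8.5, "dx": 0, "dy": -0.002, "dz": 0.06, "spin": 0},
    {"jaw": 8.5, "dx": 0, "dy": -0.002, "dz": 0.12, "spin": 0},
    {"jaw": 8.5, "dx": 0, "dy": -0.002, "dz": 0.18, "spin": 0},
    {"jaw": 8.5, "dx": 0, "dy": -0.002, "dz": 0.212, "spin": 0},
    {"jaw": 8.5, "dx": 0, "dy": -0.002, "dz": 0.212, "spin": 0},
    {"jaw": 6.5, "dx": 0, "dy": -0.002, "dz": 0.212, "spin": 0},
    {"jaw": 5.5, "dx": 0, "dy": -0.002, "dz": 0.212, "spin": 0},
    {"jaw": 5.0, "dx": 0, "dy": -0.002, "dz": 0.212, "spin": 0},
    {"jaw": 5.0, "dx": 0, "dy": -0.002, "dz": 0.212, "spin": 0}
  ]
}}

```text
time: 15.78
position: [542.0, -95.3, 120.2]
orientation: [0.208, 3.13, 0.004]
ft_force: [1.3, 7.9, 7.2]
width: 0.586
grasp_force: 3.9
```

>>> {"api": "arm_command", "payload": {
  "steps": [
    {"jaw": 4.4, "dx": 0, "dy": 0, "dz": 0, "spin": 0},
    {"jaw": 4.0, "dx": 0, "dy": 0, "dz": 0, "spin": 0},
    {"jaw": 4.0, "dx": 0, "dy": 0, "dz": 0, "spin": 0},
    {"jaw": 4.0, "dx": 0, "dy": 0, "dz": 0, "spin": 0}
  ]
}}

```text
time: 16.27
position: [542.1, -95.3, 120.3]
orientation: [0.208, 3.13, 0.004]
ft_force: [0.9, 8.8, 7.0]
width: 0.467
grasp_force: 4.1
```

```bash
python3 -c "
from h import *
s=bot.sense();print(s['ft_force'],s['width']*85.4, s['grasp_force'])
rowview('w7.png')
go(*P(0,-103),117,82.3)"
```

```text
[0.88391947 8.80432362 6.95936172] 39.86751775470579 4.122312515974045
[ 469  138   43  105 3081] px [-40.3  37.8] py [77.4 99.6] [27.7 87.9] 84.7 30.5
[ 416  140   52  105 3595] px [-39.6  39.1] py [32.3 56.1] [27.5 88.4] 82.6 30.7
[ 363  144   59  102 3344] px [-35.6  34.8] py [-13.1  17.2] [33.5 79.9] 82.2 36.1
d [ 0.17 -0.04  0.33] spin 0.1 now [542.1 -95.3 120.3] 82.4
```

>>> {"api": "arm_command", "payload": {
  "steps": [
    {"jaw": 8.2, "dx": 0, "dy": 0, "dz": 0, "spin": 0},
    {"jaw": 8.2, "dx": 0, "dy": 0, "dz": 0, "spin": 0},
    {"jaw": 8.2, "dx": 0, "dy": 0, "dz": 0, "spin": 0},
    {"jaw": 8.2, "dx": 0, "dy": 0, "dz": 0, "spin": 0},
    {"jaw": 8.2, "dx": 0, "dy": 0, "dz": 0, "spin": 0},
    {"jaw": 6.5, "dx": 0, "dy": 0, "dz": 0, "spin": 0},
    {"jaw": 5.0, "dx": 0, "dy": 0, "dz": 0, "spin": 0},
    {"jaw": 4.0, "dx": 0, "dy": 0, "dz": 0, "spin": 0},
    {"jaw": 4.0, "dx": 0, "dy": 0, "dz": 0, "spin": 0},
    {"jaw": 4.0, "dx": 0, "dy": 0, "dz": 0, "spin": 0}
  ]
}}

```text
time: 17.58
position: [541.4, -95.2, 118.7]
orientation: [0.208, 3.132, 0.005]
ft_force: [1.5, 8.9, 7.6]
width: 0.471
grasp_force: 4.6
```

```bash
python3 -c "
from h import *
s=bot.sense();print(s['ft_force'],s['width']*85.4, s['grasp_force'])
rowview('w8.png')"
```

```text
[1.47456725 8.86177795 7.63371367] 40.236803712920945 4.597833752632141
[ 471  140   41  104 3032] px [-40.4  37.8] py [77.5 99.4] [25.9 87.1] 83.1 30.6
[ 367  142  108  106 6611] px [-38.4  36.8] py [-4.1 59.8] [78.4 88.3] 82.0 31.6
```

>>> {"api": "arm_command", "payload": {
  "steps": [
    {"jaw": 8.2, "dx": 0, "dy": 0, "dz": 0, "spin": 0},
    {"jaw": 8.2, "dx": 0, "dy": 0, "dz": 0, "spin": 0},
    {"jaw": 8.2, "dx": 0, "dy": 0, "dz": 0, "spin": 0},
    {"jaw": 8.2, "dx": 0, "dy": 0, "dz": 0, "spin": 0},
    {"jaw": 8.2, "dx": 0, "dy": 0, "dz": 0, "spin": 0},
    {"jaw": 6.5, "dx": 0, "dy": 0, "dz": 0, "spin": 0},
    {"jaw": 5.0, "dx": 0, "dy": 0, "dz": 0, "spin": 0},
    {"jaw": 4.0, "dx": 0, "dy": 0, "dz": 0, "spin": 0},
    {"jaw": 4.0, "dx": 0, "dy": 0, "dz": 0, "spin": 0},
    {"jaw": 4.0, "dx": 0, "dy": 0, "dz": 0, "spin": 0}
  ]
}}

```text
time: 18.88
position: [541.5, -95.1, 118.9]
orientation: [0.207, 3.131, 0.005]
ft_force: [1.5, 9.9, 7.7]
width: 0.467
grasp_force: 4.9
```

```bash
cat >>h.py <<'E'
def jaw(name):
    im,w=cloud('wrist',name); q=w[...,:2]-O; X=q@PX; Y=q@PY; z=w[...,2]
    for n,lo,hi in(('pad/plate',34.5,43),('bars',26,33.5)):
        m=(z>lo)&(z<hi)&(abs(X)<34)&(Y>-20)&(Y<158)
        h,e=np.histogram(Y[m],np.arange(-20,160,2)); print(n,[(int(a),int(b)) for a,b in zip(e,h) if b>10])
E
python3 -c "
from h import *
s=bot.sense();print(s['ft_force'],s['width']*85.4, s['grasp_force'])
jaw('w9.png')"
```

```text
[1.51215181 9.90115546 7.65209911] 39.87836537347827 4.900890737771988
pad/plate [(-20, 45), (-18, 28), (-16, 20), (-14, 36), (-12, 38), (-10, 24), (-8, 31), (-6, 40), (-4, 28), (-2, 25), (0, 45), (2, 21), (4, 25), (6, 26), (8, 21), (10, 23), (12, 25), (14, 26), (16, 27), (18, 22), (20, 25), (22, 27), (24, 21), (26, 28), (28, 415), (30, 231), (32, 132), (46, 362), (48, 256), (50, 183), (52, 180), (54, 102)]
bars [(22, 93), (24, 67), (26, 30), (28, 345), (36, 13), (38, 40), (40, 60), (42, 59), (44, 74), (46, 406), (48, 32), (58, 30), (60, 200), (62, 210), (64, 213), (66, 213), (68, 209), (70, 216), (72, 205), (74, 177), (76, 213), (78, 116), (80, 156), (82, 326), (84, 238), (86, 213), (88, 218), (90, 192), (92, 174), (94, 131), (96, 112), (98, 90), (100, 53), (102, 42), (104, 17)]
```

View pics/w9.png

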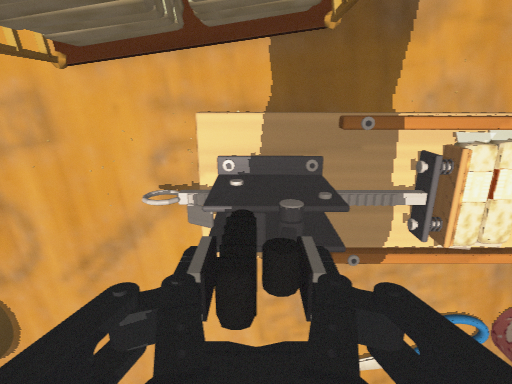

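The jaw pad face is at py≈55 and bars b and c touch, leaving about 26 mm to close. I'll do one more full pump, then fine steps.

>>> {"api": "arm_command", "payload": {
  "steps": [
    {"jaw": 8.2, "dx": 0, "dy": 0, "dz": 0, "spin": 0},
    {"jaw": 8.2, "dx": 0, "dy": 0, "dz": 0, "spin": 0},
    {"jaw": 8.2, "dx": 0, "dy": 0, "dz": 0, "spin": 0},
    {"jaw": 8.2, "dx": 0, "dy": 0, "dz": 0, "spin": 0},
    {"jaw": 8.2, "dx": 0, "dy": 0, "dz": 0, "spin": 0},
    {"jaw": 6.5, "dx": 0, "dy": 0, "dz": 0, "spin": 0},
    {"jaw": 5.0, "dx": 0, "dy": 0, "dz": 0, "spin": 0},
    {"jaw": 4.0, "dx": 0, "dy": 0, "dz": 0, "spin": 0},
    {"jaw": 4.0, "dx": 0, "dy": 0, "dz": 0, "spin": 0},
    {"jaw": 4.0, "dx": 0, "dy": 0, "dz": 0, "spin": 0}
  ]
}}

```text
time: 20.18
position: [541.5, -95.0, 118.8]
orientation: [0.207, 3.131, 0.005]
ft_force: [2.4, 10.4, 7.8]
width: 0.474
grasp_force: 5.0
```

```bash
python3 -c "
from h import *
s=bot.sense();print(s['ft_force'],s['width']*85.4, s['grasp_force'])
jaw('w10.png')"
```

```text
[ 2.38802664 10.42917895  7.781876  ] 40.450987280647475 4.956086128950119
pad/plate [(-20, 42), (-18, 26), (-16, 28), (-14, 35), (-12, 34), (-10, 23), (-8, 32), (-6, 39), (-4, 26), (-2, 23), (0, 46), (2, 27), (4, 24), (6, 42), (8, 29), (10, 22), (12, 39), (14, 35), (16, 24), (18, 32), (20, 41), (22, 26), (24, 24), (26, 23), (28, 22), (30, 23), (32, 23), (34, 23), (36, 27), (38, 27), (40, 24), (42, 20), (44, 26), (46, 90), (48, 442), (50, 219), (52, 83), (66, 423), (68, 270), (70, 155), (72, 196), (74, 72)]
bars [(42, 119), (44, 62), (46, 91), (48, 326), (56, 14), (58, 25), (60, 78), (62, 44), (64, 94), (66, 451), (68, 27), (78, 16), (80, 158), (82, 228), (84, 204), (86, 226), (88, 191), (90, 189), (92, 156), (94, 130), (96, 101), (98, 49), (100, 63), (102, 94), (104, 27)]
```

>>> {"api": "arm_command", "payload": {
  "steps": [
    {"jaw": 8.2, "dx": 0, "dy": 0, "dz": 0, "spin": 0},
    {"jaw": 8.2, "dx": 0, "dy": 0, "dz": 0, "spin": 0},
    {"jaw": 8.2, "dx": 0, "dy": 0, "dz": 0, "spin": 0},
    {"jaw": 8.2, "dx": 0, "dy": 0, "dz": 0, "spin": 0},
    {"jaw": 8.2, "dx": 0, "dy": 0, "dz": 0, "spin": 0},
    {"jaw": 7.0, "dx": 0, "dy": 0, "dz": 0, "spin": 0},
    {"jaw": 6.3, "dx": 0, "dy": 0, "dz": 0, "spin": 0},
    {"jaw": 6.0, "dx": 0, "dy": 0, "dz": 0, "spin": 0},
    {"jaw": 6.0, "dx": 0, "dy": 0, "dz": 0, "spin": 0},
    {"jaw": 6.0, "dx": 0, "dy": 0, "dz": 0, "spin": 0}
  ]
}}

```text
time: 21.48
position: [541.5, -94.7, 119.1]
orientation: [0.207, 3.131, 0.006]
ft_force: [1.8, 11.4, 10.1]
width: 0.699
grasp_force: 5.7
```

```bash
python3 -c "
from h import *
s=bot.sense();print(s['ft_force'],s['width']*85.4, s['grasp_force'])
jaw('w11.png')"
```

```text
[ 1.76233548 11.43794384 10.09123471] 59.67515105035715 5.673925280570984
pad/plate [(-20, 45), (-18, 25), (-16, 23), (-14, 40), (-12, 33), (-10, 27), (-8, 32), (-6, 38), (-4, 26), (-2, 27), (0, 44), (2, 24), (4, 24), (6, 50), (8, 24), (10, 26), (12, 36), (14, 33), (16, 24), (18, 33), (20, 39), (22, 27), (24, 20), (26, 51), (28, 23), (30, 21), (32, 23), (34, 25), (36, 17), (38, 28), (40, 21), (42, 25), (44, 22), (46, 22), (48, 26), (50, 29), (52, 33), (54, 454), (56, 232), (58, 130), (72, 242), (74, 381), (76, 205), (78, 151), (80, 133)]
bars [(48, 71), (50, 96), (52, 35), (54, 398), (64, 28), (66, 55), (68, 67), (70, 70), (72, 323), (74, 215), (86, 90), (88, 214), (90, 212), (92, 161), (94, 141), (96, 123), (98, 96), (100, 61), (102, 47), (104, 30)]
```

>>> {"api": "arm_command", "payload": {
  "steps": [
    {"jaw": 5.7, "dx": 0, "dy": 0, "dz": 0, "spin": 0},
    {"jaw": 5.5, "dx": 0, "dy": 0, "dz": 0, "spin": 0},
    {"jaw": 5.5, "dx": 0, "dy": 0, "dz": 0, "spin": 0},
    {"jaw": 5.5, "dx": 0, "dy": 0, "dz": 0, "spin": 0}
  ]
}}

```text
time: 22.02
position: [541.5, -94.8, 119.0]
orientation: [0.207, 3.131, 0.006]
ft_force: [1.8, 10.8, 8.7]
width: 0.647
grasp_force: 5.5
```

```bash
sed -i 's/np.arange(-20,160,2)/np.arange(45,160,2)/' h.py; python3 -c "
from h import *
jaw('w12.png')"
```

```text
pad/plate [(45, 26), (47, 19), (49, 28), (51, 25), (53, 25), (55, 50), (57, 461), (59, 239), (61, 110), (73, 453), (75, 259), (77, 163), (79, 176), (81, 73)]
bars [(49, 122), (51, 59), (53, 25), (55, 64), (57, 412), (67, 26), (69, 50), (71, 74), (73, 498), (75, 15), (87, 163), (89, 218), (91, 190), (93, 150), (95, 128), (97, 107), (99, 74), (101, 57), (103, 34), (105, 11)]
```

>>> {"api": "arm_command", "payload": {
  "steps": [
    {"jaw": 5.3, "dx": 0, "dy": 0, "dz": 0, "spin": 0},
    {"jaw": 5.1, "dx": 0, "dy": 0, "dz": 0, "spin": 0},
    {"jaw": 5.1, "dx": 0, "dy": 0, "dz": 0, "spin": 0},
    {"jaw": 5.1, "dx": 0, "dy": 0, "dz": 0, "spin": 0}
  ]
}}

```text
time: 22.58
position: [541.6, -94.3, 119.3]
orientation: [0.207, 3.131, 0.007]
ft_force: [1.0, 13.6, 10.1]
width: 0.6
grasp_force: 6.8
```

```bash
sed -i 's/np.arange(45,160,2)/np.arange(45,160,1)/' h.py; python3 -c "
from h import *
jaw('w13.png')"
```

```text
pad/plate [(45, 15), (46, 11), (47, 12), (48, 12), (50, 15), (51, 15), (53, 12), (54, 17), (55, 12), (56, 11), (57, 74), (58, 279), (59, 174), (60, 115), (61, 104), (62, 78), (63, 16), (73, 156), (74, 294), (75, 142), (76, 110), (77, 96), (78, 55), (79, 82), (80, 110), (81, 57)]
bars [(49, 44), (50, 83), (51, 34), (52, 24), (54, 16), (55, 23), (56, 19), (57, 81), (58, 288), (59, 69), (68, 15), (70, 19), (71, 51), (72, 36), (73, 212), (74, 269), (75, 13), (86, 11), (87, 62), (88, 97), (89, 123), (90, 106), (91, 92), (92, 94), (93, 91), (94, 73), (95, 82), (96, 66), (97, 59), (98, 54), (99, 42), (100, 39), (101, 36), (102, 35), (103, 23), (104, 16), (105, 15)]
```

>>> {"api": "arm_command", "payload": {
  "steps": [
    {"jaw": 4.9, "dx": 0, "dy": 0, "dz": 0, "spin": 0},
    {"jaw": 4.6, "dx": 0, "dy": 0, "dz": 0, "spin": 0},
    {"jaw": 4.5, "dx": 0, "dy": 0, "dz": 0, "spin": 0},
    {"jaw": 4.5, "dx": 0, "dy": 0, "dz": 0, "spin": 0},
    {"jaw": 4.5, "dx": 0, "dy": 0, "dz": 0, "spin": 0}
  ]
}}

```text
time: 23.25
position: [541.9, -93.6, 119.6]
orientation: [0.206, 3.13, 0.01]
ft_force: [0.4, 18.4, 13.8]
width: 0.534
grasp_force: 9.0
```

```bash
python3 -c "
from h import *
def pk(f):
    w=np.load('pics/'+f+'.png.npy'); q=w[...,:2]-O; X=q@PX; Y=q@PY; z=w[...,2]
    m=(z>34.5)&(z<43)&(abs(X)<34)&(abs(X)>8)
    h,e=np.histogram(Y[m],np.arange(20,100,.5)); h=np.convolve(h,np.ones(3),'same')
    c=e[:-1]+.25; i=np.where(h>120)[0]; a=c[i[0]]; j=[k for k in i if c[k]>a+9][0]; print(f,a,c[j],c[j]-a)
cloud('wrist','w14.png')
for f in ('w9','w10','w11','w12','w13','w14'): pk(f)
s=bot.sense(); print(s['ft_force'],s['grasp_force'])"
```

```text
w9 28.25 46.75 18.5
w10 47.75 66.75 19.0
w11 54.25 73.25 19.0
w12 57.25 73.25 16.0
w13 57.75 73.75 16.0
w14 60.25 73.75 13.5
[ 1.53206021 18.00097726 12.79561112] 9.045489728450775
```

```bash
python3 -c "
from h import *
im,w=cloud('top','t2.png'); q=w[...,:2]-O; X=q@PX; Y=q@PY; z=w[...,2]
m=(z>27)&(z<35)&(abs(X)<48)&(Y>84)&(Y<158)
print(m.sum(),np.percentile(Y[m],[1,99]),np.percentile(X[m],[2,98]))
for lo,hi in((84,106),(110,132),(136,157)):
    k=m&(Y>lo)&(Y<hi); print(k.sum(),np.percentile(X[k],[3,50,97]).round(1),np.median(z[k]))
im=cv2.imread('pics/t2.png'); cv2.imwrite('pics/t2c.png',cv2.resize(im[185:260,170:340],None,fx=4,fy=4,interpolation=2))
s=bot.sense(); print(s['time'],s['ft_force'],s['grasp_force'])"
```

```text
604 [ 84.5869715  157.56308265] [-40.62370326  39.13456677]
179 [-38.1  -0.9  39. ] 31.077357084253407
177 [-41.4  -2.3  38. ] 31.080832923690917
170 [-38.8   0.5  40.6] 31.000108178529263
23.35 [ 1.58466851 17.84971763 12.82347753] 9.043476283550262
```

View pics/t2c.png

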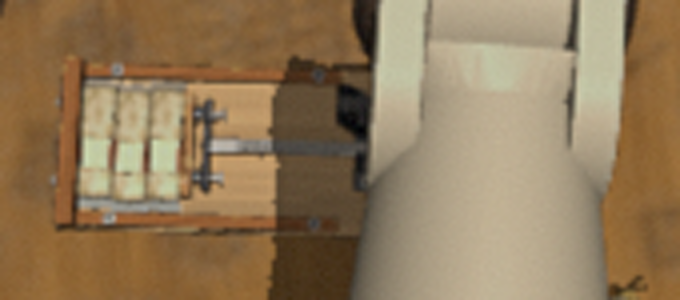

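The top crop shows the three bars tight together at (97–165,145), flat and square against the fence at (72,145). The pad at (188,145) presses on them. Handing in.

```bash
python3 -c "
from h import *
print(ticket.finish_job())"
```

```text
the job is handed in; nothing more can be done
None
```

The job is handed in with no verdict returned: the three bars lie flat and square against the fence, the trigger is held squeezed at about 18 N, and the springs are compressed about 5.5 mm by the camera, short of the 14 mm limit.

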